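# Sort the grinder's spares into their trays

## Task

Sort the five grinder spares on the bench: lay the two round grinding wheels flat side by side in the undivided wooden tray, lay the two square dressing sticks in the divided tray, one in each bay, and stand the stepped pulley upright in the round steel dish. The wheels are brittle, so set them down rather than dropping them, and leave the amber jar and the red bottle where they stand.

Things in the scene. Friction and masses are not known exactly. Their poses are not given: they have to be found in the camera images.
- wheel0_center (a point): one of two alike small grinding wheels: a grey abrasive disc 46 mm in diameter and 24 mm thick with a steel-bushed dark bore (only drawn, no real hole), lying flat, about 80 g, loose. The point is its centre, half-way up (12 mm above its underside); z is its axis, up. Brittle.
- wheel1_center (a point): one of two alike small grinding wheels: a grey abrasive disc 46 mm in diameter and 24 mm thick with a steel-bushed dark bore (only drawn, no real hole), lying flat, about 80 g, loose. The point is its centre, half-way up (12 mm above its underside); z is its axis, up. Brittle.
- stick0_center (a point): one of two alike dressing sticks: a grey abrasive square bar 84 mm long, 18 mm wide and 18 mm high, lying flat, about 60 g, loose. The point is its centre, half-way up (9 mm above its underside); x runs along its length, z up.
- stick1_center (a point): one of two alike dressing sticks: a grey abrasive square bar 84 mm long, 18 mm wide and 18 mm high, lying flat, about 60 g, loose. The point is its centre, half-way up (9 mm above its underside); x runs along its length, z up.
- pulley_center (a point): small stepped drive pulley of aluminium, standing upright on its wide step, loose, about 90 g: lower step 40 mm in diameter and 14 mm high, upper step 26 mm in diameter and 22 mm high, 36 mm in all. The point is its centre, half-way up (18 mm above its underside); z is its axis, up. Grip it by the upper step.
- wheel_tray: the undivided shallow wooden tray, where the grinding wheels go; fixed to the bench. Outside 120 mm (its x) by 168 mm (its y), 20 mm high; walls and floor 6 mm thick, inside 108 x 156 mm. Origin: centre of its underside on the bench top, so the inner floor is 6 mm above it. Z up. Both wheels fit side by side along its y.
- stick_tray: the divided shallow wooden tray, where the dressing sticks go; fixed to the bench. Outside 120 mm (its x) by 168 mm (its y), 20 mm high; walls and floor 6 mm thick; one 6 mm divider running along x across its middle (y = 0), as high as the walls, makes two bays, each 108 mm (x) by 75 mm (y) inside, centred at y = +40.5 and -40.5 mm. A stick fits in a bay only lengthwise along x. Origin: centre of its underside on the bench top, so the inner floor is 6 mm above it. Z up.
- dish: round shallow steel dish, where the pulley goes; fixed to the bench. Outer diameter 94 mm at the foot, 104 mm at the rim, 18 mm high, walls 4 mm and floor 4 mm thick (inner floor about 86 mm across). Origin: centre of its underside on the bench top. Z up.
- jar_center (a point): bystander: small closed amber glass jar with a black cap, 36 mm in diameter, 42 mm high, loose, standing among the things to sort. The point is its centre, half-way up. Leave it where it is.
- bottle_center (a point): bystander: red plastic bottle with a white cap, 60 mm in diameter, 150 mm high, loose, standing to the robot's left. The point is its centre, half-way up. Leave it where it is.
Things that resemble listed ones, but are neither listed nor needed, are in the scene too. What is shaped like the part that bears wheel0_center but green is not meant. Leave any purple look-alike of the part that bears wheel1_center alone.

How it is judged:
At the end, for the whole second after the job is handed in: Wheels flat on the floor of the undivided tray, sticks flat on the floor of the divided tray, one in each bay, pulley upright on the dish's floor within 32 mm of its middle; wheels and pulley within 9 degrees, all heights within 4 mm, all at rest (x of wheel0_center in the frame of wheel_tray between -0.036 and 0.036 m and y of wheel0_center in the frame of wheel_tray between -0.06 and 0.06 m and z of wheel0_center in the frame of wheel_tray between 0.014 and 0.022 m and angle between each of wheel0_center, wheel1_center, pulley_center's own z axis and vertical below 0.15 rad and x of wheel1_center in the frame of wheel_tray between -0.036 and 0.036 m and y of wheel1_center in the frame of wheel_tray between -0.06 and 0.06 m and z of wheel1_center in the frame of wheel_tray between 0.014 and 0.022 m and x of stick0_center in the frame of stick_tray between -0.045 and 0.045 m and y of stick0_center in the frame of stick_tray between -0.074 and 0.074 m and z of stick0_center in the frame of stick_tray between 0.011 and 0.019 m and x of stick1_center in the frame of stick_tray between -0.045 and 0.045 m and y of stick1_center in the frame of stick_tray between -0.074 and 0.074 m and z of stick1_center in the frame of stick_tray between 0.011 and 0.019 m and ((y of stick0_center in the frame of stick_tray above 0.005 m and y of stick1_center in the frame of stick_tray below -0.005 m) or (y of stick0_center in the frame of stick_tray below -0.005 m and y of stick1_center in the frame of stick_tray above 0.005 m)) and horizontal distance between pulley_center and dish below 0.032 m and z of pulley_center in the frame of dish between 0.018 and 0.026 m and linear speed of each of wheel0, wheel1, stick0, stick1, pulley below 0.02 m/s and angular speed of each of wheel0, wheel1, stick0, stick1, pulley below 0.2 rad/s); the robot touches nothing.
It fails at once if the amber jar is shifted by more than 20 mm or tipped (distance of jar_center from where it was at the start of the episode above 0.02 m or angle between jar_center's own z axis and vertical above 0.35 rad).
It fails at once if the red bottle is shifted by more than 20 mm or tipped (distance of bottle_center from where it was at the start of the episode above 0.02 m or angle between bottle_center's own z axis and vertical above 0.35 rad).
It fails at once if a grinding wheel is dropped: it falls free of the fingers faster than 0.7 m/s (a fall of about 25 mm) (linear speed of wheel0 above 0.7 m/s and contact force between wheel0 and the fingers below 0.05 N).
It fails at once if a grinding wheel is dropped: it falls free of the fingers faster than 0.7 m/s (a fall of about 25 mm) (linear speed of wheel1 above 0.7 m/s and contact force between wheel1 and the fingers below 0.05 N).
It also fails if it takes over 115 s, if anything falls off the work surface, if the arm or the gripper's body presses on something with over 40 N, if the wrist force passes 120 N, or if a joint passes its speed limit or range.

## Robot

A 7-joint arm with a two-finger parallel gripper is mounted at the origin on the work surface. World frame = base frame: x ahead of the robot, y to its left, z up, the work surface at z = 0. Lengths are in m, angles in rad, forces in N, time in s.
With the tool pointing down it reaches from about 0.4 to 0.9 m from the base axis. Payload 5.5 kg.
Tool frame: the origin (TCP) lies midway between the tips of the shut fingers; the grasp point (between the pads) lies 19 mm behind it (manip.grip_depth is the distance from the TCP to the grasp point, in m); z points along the fingers, x is the direction in which the jaws open and shut, and the axes are right-handed (so a half turn about z gives the same grasp; the last joint's range is limited). The gripper opens to 92 mm and grips with 3 to 60 N. Pads are 19 mm wide; open, the fingers measure 130 mm over their backs; the gripper's body (75 mm by 190 mm) begins 47 mm behind the grasp point.
Start: joints at [1.613, 0.501, -0.427, 1.55, 0.221, 1.138, -0.21], TCP at [0.142, -0.634, 0.227] pointing down, gripper open.
Joint ranges: [-2.88, 2.88], [-0.31, 2.03], [-1.54, 1.56], [0.2, 2.42], [-1.41, 4.55], [0.19, 2.02], [-2.57, 2.57]. Speed limits (rad/s): [2.57, 2.57, 3.14, 3.14, 3.14, 3.14, 3.14].

## Interface

Orientations are given as a unit quaternion [x, y, z, w].
In Python, from bench import manip, effector, viewer gives the robot as it stands. Calls block until the motion is done:
- manip.move_pose(position, orientation): joint-space move of the TCP to a pose.
- manip.servo_line(position, ori=None, vel=0.15): straight line of the TCP; ori=None keeps the orientation; vel is the mean speed in m/s.
- manip.movej(angles): joint-space move.
- effector.open_jaws() and effector.close(f_grip=None): open the fingers fully, or close them until they stop; f_grip is the grip in N (None keeps the last).
- manip.sleep(seconds).
- manip.solve_ik(position, orientation): joint angles nearest the present ones, or None.
- viewer.get_image(name): name is "scene" or "top" or "wrist"; returns the picture (480x640x3 uint8, red, green, blue); there is no depth.
- viewer.get_calibration(name): a dict with "vfov" (degrees; the focal length in pixels is half the picture's height over the tangent of half this angle, whatever the lens; pixels are square), "cx", "cy" (the principal point, pixels), "eye" and "attitude" of the camera in the world. Camera axes: x right, y down, z forward; pixel columns grow to the right and rows downward; lengths in m; the calibration is good to about 2 mm. A picture is of the moment at which its call begins: read the wrist's pose just before it. get_calibration takes no time and is no camera call; for the wrist camera it gives the pose at the moment of the call.
A pose or a line that the arm cannot do raises manip.PlanningError and nothing moves.
- manip.hand_in(): hands the job in, once; it reports no verdict.
Readings, each from a call of its own:
- manip.current_clock(): time.
- manip.current_q(): joint angles.
- manip.current_joint_velocities(): joint speeds.
- manip.current_tau(): joint torques, N m.
- manip.current_tool_pos(): TCP position.
- manip.current_tcp_rot(): TCP orientation.
- manip.current_force(): force on the tool from outside, world axes, zero at the start.
- manip.current_wrist_torque(): the same for the moment, N m.
- manip.current_finger_gap(): finger opening in m.
Only numpy, scipy, OpenCV 4.12 (cv2) and the standard library are available. Lean on these libraries where they do the work, as an engineer would, in place of code of your own. Each camera call takes 0.05 s, during which the arm holds its last target. There are 200 camera calls.

## Working session

There is one attempt and no reset: what is moved stays moved. The work goes in short steps, each a Python script; the robot and the scene stay as the last script left them, time stands still between calls to the robot, and variables do not carry over. Pictures are saved under pics/ and viewed, about 12 in all and at most 16, crops included, and the job is handed in when it is done.

```bash
ls; mkdir -p pics; python3 - <<'E'
from bench import manip, effector, viewer
import cv2
for n in("top","scene"):
    cv2.imwrite(f"pics/{n}0.png",viewer.get_image(n)[:,:,::-1]); print(n,viewer.get_calibration(n))
print(manip.current_clock(),manip.current_tcp_rot(),manip.grip_depth)
E
```

```text
pics
top {'vfov': 57.458181850764596, 'cx': 316.07686533045944, 'cy': 243.00544645987182, 'eye': array([0.29822161, 0.08039   , 0.93944484]), 'attitude': array([-0.70185013,  0.70437792, -0.0755294 ,  0.07452147])}
scene {'vfov': 42.382487694843206, 'cx': 317.1199611294805, 'cy': 238.18786789453605, 'eye': array([1.59897172, 0.26617401, 0.85411039]), 'attitude': array([ 0.57411069,  0.67379401, -0.3528224 , -0.30317469])}
0.1 [ 7.80713083e-01 -6.24889006e-01 -6.91967730e-04 -5.76725149e-04] 0.0188
```

View pics/top0.png

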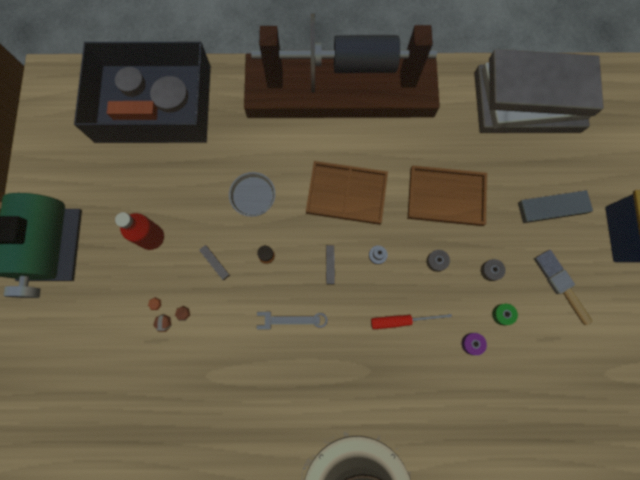

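View pics/scene0.png

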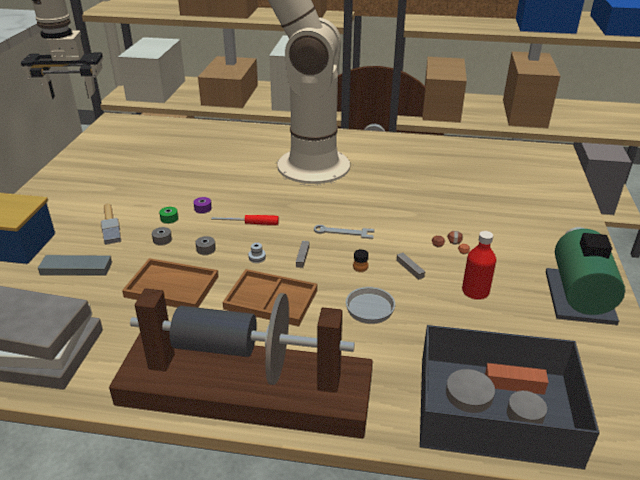

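The top view shows the undivided tray at (447,195), the divided tray at (347,192), and the dish at (253,195).

Candidates, chosen by description:
- **Wheels:** grey (438,260) and (493,270). The look-alikes are green (506,314) and purple (475,344), plus grey discs in the black box (128,80) and (168,93).
- **Sticks:** (214,262) and (330,264). The look-alike is the large block at (555,206).
- **Pulley:** (378,254).
- **Jar:** (265,254).
- **Bottle:** (140,230).

Next I'll check these in enlarged crops.

```bash
python3 - <<'E'
import cv2,numpy as np
im=cv2.imread("pics/top0.png")
def crop(x0,y0,w,h,s,n):
    c=cv2.resize(im[y0:y0+h,x0:x0+w],None,fx=s,fy=s,interpolation=cv2.INTER_CUBIC)
    c=cv2.convertScaleAbs(c,alpha=1.6)
    for i in range(0,w,20): cv2.putText(c,str(x0+i),(i*s,10),0,.4,(255,255,255),1); c[:,i*s]=c[:,i*s]//2+100
    for i in range(0,h,20): cv2.putText(c,str(y0+i),(0,i*s+10),0,.4,(255,255,255),1); c[i*s]=c[i*s]//2+100
    cv2.imwrite(n,c)
crop(190,160,160,120,5,"pics/cl.png"); crop(350,160,160,125,5 if 0 else 4,"pics/cr.png")
crop(350,160,160,120,5,"pics/cr.png")
E
```

```text
(no output)
```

View pics/cl.png

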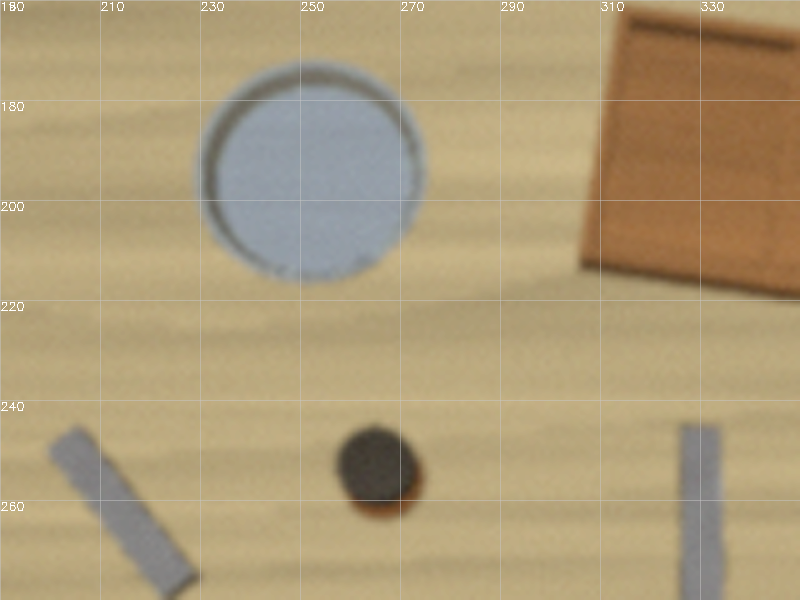

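View pics/cr.png

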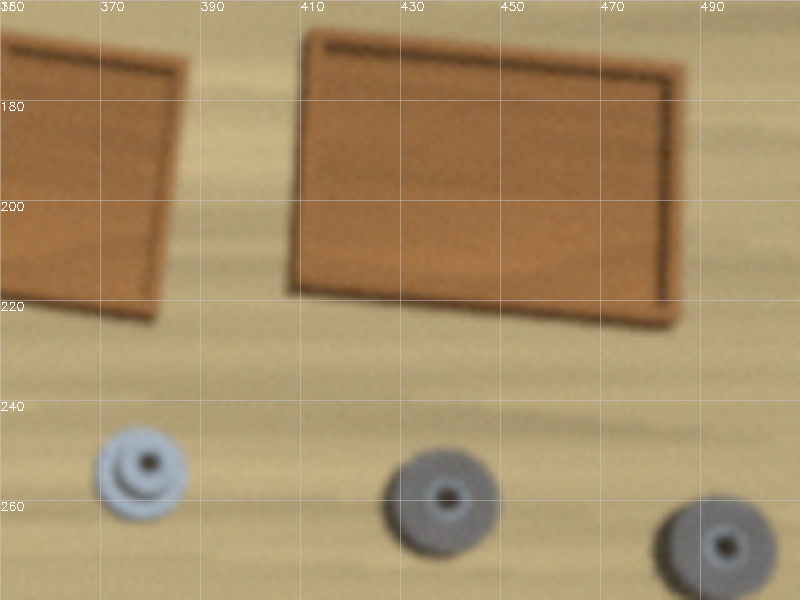

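The crops confirm the choices. The wheel bores are at (439.4,259.6) and (495.2,269.4), the pulley bore at (379.8,252.4), the dish rim centre at (252.2,194.5), and the sticks at about (214,262) and (330,264). The tray corners are readable too. Now I'll convert to world and check sizes.

```bash
cat > h.py <<'E'
from bench import manip, effector, viewer
import numpy as np, cv2
from scipy.spatial.transform import Rotation as R
def p2w(uv,z,c):
    f=240/np.tan(np.radians(c["vfov"]/2)); uv=np.atleast_2d(uv).astype(float)
    d=np.c_[(uv[:,0]-c["cx"])/f,(uv[:,1]-c["cy"])/f,np.ones(len(uv))]
    d=R.from_quat(c["attitude"]).apply(d); e=np.array(c["eye"])
    return e+d*((z-e[2])/d[:,2])[:,None]
def down(a):  # tool down, tool x (jaw axis) at angle a in xy
    x=np.array([np.cos(a),np.sin(a),0]); z=np.array([0,0,-1.]); return R.from_matrix(np.c_[x,np.cross(z,x),z]).as_quat()
E
python3 - <<'E'
from h import *
np.set_printoptions(precision=4,suppress=True)
c=viewer.get_calibration("top")
print("nadir-ish dish",p2w((252.2,194.5),.018,c), np.linalg.norm(np.diff(p2w([(229,194.5),(275.4,194.5)],.018,c),axis=0)))
print("wheels",p2w([(439.4,259.6),(495.2,269.4)],.024,c))
print("pulley",p2w((379.8,252.4),.036,c),p2w((378.2,254.8),.014,c))
print("sticks L",p2w([(203,247.4),(226,277.6)],.018,c),"R",p2w([(330.2,245),(330.4,284)],.018,c))
for n,q in(("wheel_tray",[(411.4,166),(487.2,173),(486,225),(408,218.5)]),("stick_tray",[(314,162),(387.4,172),(381,223.6),(306.6,213)])):
    w=p2w(q,.02,c); print(n,w.mean(0),"edges",np.linalg.norm(w-np.roll(w,-1,0),axis=1), "yaw of y axis",[np.degrees(np.arctan2(-v[0],v[1])) for v in (w[0]-w[1],w[3]-w[2])], [np.degrees(np.arctan2(v[1],v[0])) for v in (w[0]-w[3],w[1]-w[2])])
print("jar",p2w((265,253),.042,c))
q=manip.current_q(); 
for p,a in(((.40,-.2,.2),np.pi/2),((.52,.2,.2),0),((.45,-.2,.2),-np.pi/2)): print(manip.solve_ik(p,down(a)))
w=viewer.get_calibration("wrist"); print(w, manip.current_tool_pos())
E
```

```text
nadir-ish dish [[0.6071 0.2192 0.018 ]] 0.1023141991968627
wheels [[ 0.4589 -0.1829  0.024 ]
 [ 0.4375 -0.2995  0.024 ]]
pulley [[ 0.4726 -0.0551  0.036 ]] [[ 0.4716 -0.0548  0.014 ]]
sticks L [[0.4883 0.3216 0.018 ]
 [0.4229 0.2696 0.018 ]] R [[0.4926 0.0483 0.018 ]
 [0.4085 0.0488 0.018 ]]
wheel_tray [ 0.6032 -0.2123  0.02  ] edges [0.1688 0.1201 0.1692 0.1221] yaw of y axis [np.float64(-5.820934592618159), np.float64(-5.145954369729151)] [np.float64(-6.311827542241444), np.float64(-6.166100696539915)]
stick_tray [0.6108 0.0097 0.02  ] edges [0.1652 0.12   0.1633 0.1196] yaw of y axis [np.float64(-8.447127961403014), np.float64(-8.605612595020277)] [np.float64(-7.9096206516716965), np.float64(-8.82067150596556)]
jar [[0.471  0.1854 0.042 ]]
[ 1.4388  0.3439 -1.1992  2.0493  0.3831  0.9978  1.6162]
[ 0.4971  0.7049 -1.2989  1.7982  0.7262  1.2226 -1.0171]
[ 1.0153  0.3016 -0.76    1.9572  0.2494  0.9773 -1.434 ]
{'vfov': 69.84937680384125, 'cx': 315.68799584153896, 'cy': 243.3440152515771, 'eye': array([ 0.2117, -0.6187,  0.3844]), 'attitude': array([ 0.7733, -0.6196, -0.0852,  0.1042])} [ 0.1421 -0.6336  0.2258]
```

Sizes agree: dish 102 mm, sticks 84 mm, trays about 120×168 mm.

The jaws only open fully (130 mm over the backs), so inside a tray they must open above the 20 mm walls. I'll grip the parts high and release with the tips at about 21.5 mm. That lets a wheel down from about 2 mm. Wheel at (439,260) first.

```bash
cat >> h.py <<'E'
WT=(.6032,-.2123,np.radians(-6)); ST=(.6108,.0097,np.radians(-8.5))
def tray(T,x,y):
    c,s=np.cos(T[2]),np.sin(T[2]); return np.array([T[0]+c*x-s*y,T[1]+s*x+c*y])
def hover(xy,a,z=.14):
    q0=np.array(manip.current_q()); best=None
    for k in (0,np.pi):
        q=manip.solve_ik([*xy,z],down(a+k))
        if q is not None:
            d=np.abs(np.array(q)-q0).max()
            if best is None or d<best[0]: best=(d,q)
    manip.movej(best[1])
def lin(xy,z,v): manip.servo_line([*xy,z],vel=v)
def pick(xy,a,z,f,exp):
    effector.open_jaws() if manip.current_finger_gap()<.085 else None
    hover(xy,a); lin(xy,z,.12); effector.close(f_grip=f); g=manip.current_finger_gap()
    lin(xy,z+.015,.05); g2=manip.current_finger_gap(); print("gap",g,g2,"F",manip.current_force(),manip.current_tool_pos())
    assert abs(g2-exp)<.004,"bad grip"
    lin(xy,.14,.2)
def place(xy,a,z):
    hover(xy,a,.12); print("gap before place",manip.current_finger_gap()); lin(xy,z+.02,.15); lin(xy,z,.03); manip.sleep(.2); print("at",manip.current_tool_pos())
    effector.open_jaws(); lin(xy,.13,.2); print("t",manip.current_clock())
def snap(n,f):
    c=viewer.get_calibration(n); im=viewer.get_image(n); cv2.imwrite(f,im[:,:,::-1]); return c
E
python3 - <<'E'
from h import *
xy=(.4589,-.1829); a=WT[2]
hover(xy,a); print(snap("wrist","pics/w0.png"),manip.current_clock(),manip.current_tool_pos())
pick(xy,a,.013,25,.046); print(manip.current_clock())
E
```

```text
{'vfov': 69.84937680384125, 'cx': 315.68799584153896, 'cy': 243.3440152515771, 'eye': array([ 0.46594805, -0.11364749,  0.29857476]), 'attitude': array([ 0.98942647, -0.05409755, -0.00733376,  0.1343686 ])} 2.1583 [ 0.45876879 -0.18444135  0.14003819]
gap 0.04489960288784096 0.04491987149971873 F [-0.6646278   0.68604855 -1.84564853] [ 0.4591698  -0.18314161  0.02841761]
5.575
```

View pics/w0.png

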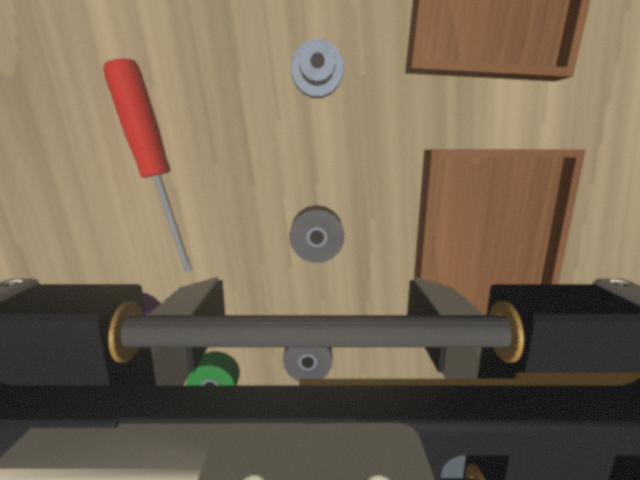

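The wheel is in the jaws: wheel0's bore was at (317,238) in the wrist view, wheel1's at (307,362), and the pulley's at (318,60). The gap is 44.9 mm against 46, so I'll cross-check positions with the wrist rays and then place it.

```bash
python3 - <<'E'
from h import *
np.set_printoptions(precision=4,suppress=True)
c={'vfov': 69.84937680384125, 'cx': 315.68799584153896, 'cy': 243.3440152515771, 'eye': np.array([ 0.46594805, -0.11364749,  0.29857476]), 'attitude': np.array([ 0.98942647, -0.05409755, -0.00733376,  0.1343686 ])}
print(p2w([(317,237.5),(307,362)],.024,c),p2w((318,60),.036,c), p2w([(425,150),(583,150)],.02,c))
place(tray(WT,0,.037),WT[2],.0215)
E
```

```text
[[ 0.4593 -0.1843  0.024 ]
 [ 0.4375 -0.3005  0.024 ]] [[ 0.4739 -0.0554  0.036 ]] [[ 0.5508 -0.1243  0.02  ]
 [ 0.6736 -0.1378  0.02  ]]
gap before place 0.04524255378822436
at [ 0.6072 -0.1756  0.0217]
t 9.5083
```

The wrist rays agree with the top view to about 1.5 mm. Next is wheel1.

```bash
python3 - <<'E'
from h import *
pick((.4375,-.300),np.radians(-45),.013,25,.0455)
place(tray(WT,0,-.037),WT[2],.0215)
pick((.4730,-.0552),0,.016,20,.026)
place((.6071,.2192),0,.0215)
snap("top","pics/t1.png")
im=cv2.imread("pics/t1.png")[150:300,190:520]; cv2.imwrite("pics/t1c.png",cv2.convertScaleAbs(cv2.resize(im,None,fx=2.4,fy=2.4,interpolation=2),alpha=1.6))
E
```

```text
gap 0.045155798869149215 0.04516758111586922 F [-0.33835612 -0.29216822 -0.3908341 ] [ 0.43775795 -0.30031331  0.0284795 ]
gap before place 0.04507223665672909
at [ 0.59949784 -0.2491683   0.02174442]
t 17.525
gap 0.02542346804677924 0.02578200154188494 F [ 0.48664364  0.04290563 -1.50214494] [ 0.47332304 -0.05540244  0.0314313 ]
gap before place 0.02541866580623991
at [0.60727405 0.21927269 0.02173345]
t 26.5167
```

View pics/t1c.png

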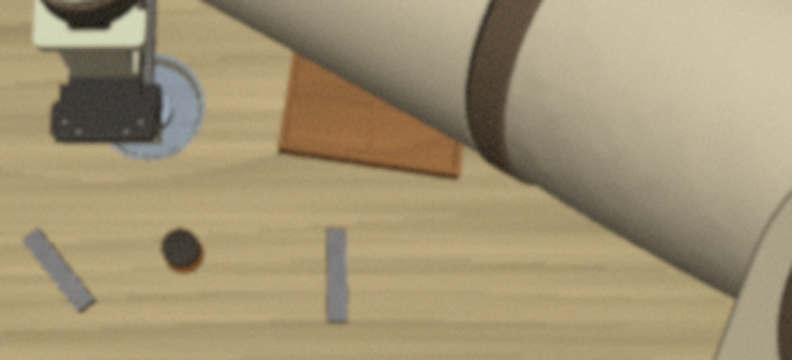

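The pulley is in the dish but the arm hides most of it, at crop pixel (165,107). Both sticks and the jar are undisturbed. Now the sticks.

```bash
python3 - <<'E'
from h import *
pick((.4505,.0486),np.pi/2,.008,25,.018)
place(tray(ST,0,-.043),ST[2]+np.pi/2,.0215)
pick((.4556,.2956),np.radians(128.5),.008,25,.018)
place(tray(ST,0,.043),ST[2]+np.pi/2,.0215)
lin(manip.current_tool_pos()[:2],.25,.2)
manip.movej([1.613, 0.501, -0.427, 1.55, 0.221, 1.138, -0.21])
snap("top","pics/t2.png"); snap("scene","pics/s2.png"); print(manip.current_clock())
im=cv2.imread("pics/t2.png")[150:285,220:500]; cv2.imwrite("pics/t2c.png",cv2.convertScaleAbs(cv2.resize(im,None,fx=2.8,fy=2.8,interpolation=2),alpha=1.6))
im=cv2.imread("pics/s2.png")[220:340,100:500]; cv2.imwrite("pics/s2c.png",cv2.resize(im,None,fx=2,fy=2,interpolation=2))
E
```

```text
gap 0.01768425256585336 0.017678817875087703 F [-0.22319949  0.00522026 -0.14973892] [0.4509527  0.04851    0.02347128]
gap before place 0.017899418180313376
at [ 0.60463407 -0.03281708  0.0217012 ]
t 35.55
gap 0.017860417838523376 0.017729665413155488 F [ 0.42053775 -0.47992986 -0.89570873] [0.45599277 0.29567911 0.02350996]
gap before place 0.01783683680640858
at [0.61733351 0.05225243 0.02170829]
t 45.225
49.0083
```

View pics/t2c.png

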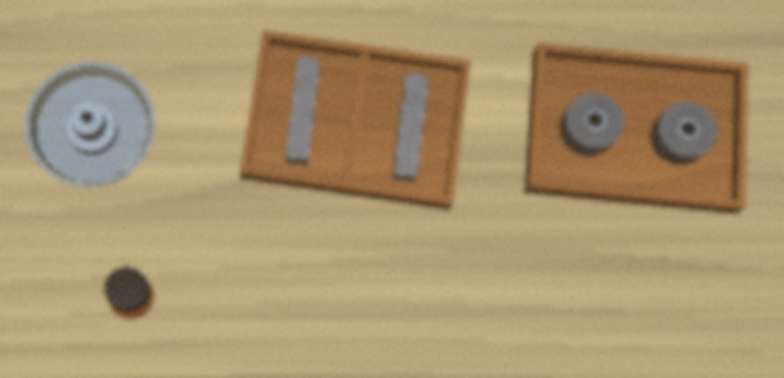

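View pics/s2c.png

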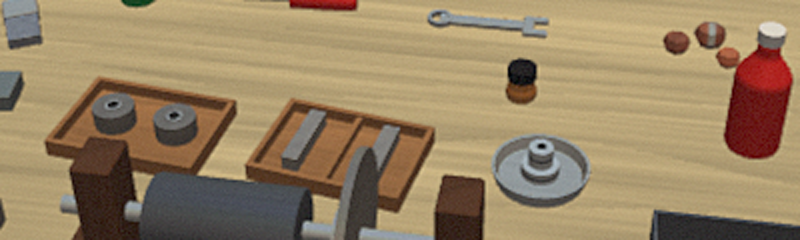

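Every part sits flat in its place. In the top crop the wheels are at (593,122) and (687,130), and the sticks at (303,110) and (410,127), one on each side of the divider. The pulley stands upright at (90,125), the jar is at (128,290) as before, and the bottle is standing.

```bash
python3 - <<'E'
from h import *
manip.hand_in(); print(manip.current_clock())
E
```

```text
the job is handed in; nothing more can be done
the job is handed in; nothing more can be done
```

All five spares are sorted and the job is handed in, at about 49 s of the 115 s allowed. The hand-in gives no verdict.

- **Placing:** The two grey wheels are in the undivided tray, each released about 2 mm above its floor. The sticks are in the divided tray, one per bay, dropped about 7 mm. The pulley stands near the middle of the dish.
- **Last checks:** The final top and scene pictures show everything flat or upright in place. The jar and bottle appear where they were, and the robot is back at its start pose, touching nothing. I judged these by eye and did not measure the final heights and tilts.
- **Small disagreements:** The wheels gripped at 45 mm against a nominal 46 mm. Top and wrist camera positions differed by up to 1.5 mm. Neither affected the result. No check failed.

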